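Seat a keyed sample washer on the goods-in gauge

TASK

Check the sample washer on the gauge: with the fingertips, push gently against the washer's upright ear to turn it, without squeezing the ear, until the notch in its rim stands over the gauge's key, then press the washer down until it is fully home on the base, and let go. Do not lift the washer off its spindle, and leave the loose nut, bolt and little carton where they are.

Things in the scene. Friction and masses are not known exactly. Their poses are not given: they have to be found in the camera images.
- gauge: The check gauge, fixed to the bench: round dark steel base, 160 mm diameter, 15 mm thick, with an upright spindle in its centre (30 mm diameter, top 29 mm above the bench) and one key near its edge (see key_tip). Placed and turned anyhow. Origin: centre of the base's underside, on the bench; z up, x axis from the spindle towards the key.
- washer: Loose steel washer on the spindle: 120 mm diameter, 6 mm thick, 0.5 kg, bore 32 mm, one notch in the rim, one upright ear on top opposite the notch. Origin: centre of its underside; z up, x axis towards the notch. It starts level on the pad, underside 23 mm above the bench, 40 to 180 degrees off the key either way; fully home its underside is on the base, at 15 mm. It stays where it is turned to.
- ear: The washer's upright ear, rigid on it: a steel tab 6 mm thick (along the turning direction), 20 mm wide (radially, 34 to 54 mm from the washer's centre), 20 mm high above the washer's top. Origin: middle of its foot, 44 mm from the centre on the washer's -x side; axes as the washer's. A few newtons on its flat face turn the washer; over 18 N from the fingers counts as squeezing.
- notch (a point): Middle of the washer's notch, 54 mm from the washer's centre, level with its top. The notch is 20 mm wide, open at the rim, from 47 mm radius outwards: 4 mm to spare each side of the key. Off the key, the washer can be pressed down only 2 mm.
- key_tip (a point): Top of the key, 54 mm from the spindle axis, 21 mm above the bench; the notch must come straight above it. The key is a radial steel bar 12 mm wide, 48 to 74 mm from the axis, 6 mm above the base. Its outer 10 mm are a block 16 mm wide, 14 mm above the base, which stands outside the washer's rim, in view.
- pad (a joint): Black nylon lift pad round the spindle under the washer, 84 mm diameter. Value: how far it is pressed down, 0 m (washer up) to 0.008 m (flush with the base, washer home). It moves stiffly, with 6 to 10 N, carries the washer's weight and stays where it is left. Press the washer within 42 mm of its centre, over the pad, and it goes down level.
- nut: Bystander: a loose large steel hexagon nut, 55 mm across the flats, 29 mm high, lying flat. Origin: centre of its underside.
- bolt: Bystander: a loose steel hexagon bolt standing on its head, head 36 mm across, shank 20 mm, 75 mm high. Origin: centre of its underside.
- carton: Bystander: a small open carton full of nuts, 75 x 90 x 42 mm high. Origin: centre of its underside.
Things that resemble listed ones, but are neither listed nor needed, are in the scene too. What is shaped like the washer but green is not meant. Leave any pink look-alike of the gauge alone.

How it is judged (in metres and radians):
On the way, in this order (a step that is already met when the one before it is completed fails the run):
1. the washer is turned until its notch stands over the key (horizontal distance between notch and key_tip below 0.006 m).
2. the washer is pressed home (horizontal distance between notch and key_tip below 0.0065 m and z of washer in the frame of gauge below 0.017 m), for 0.2 s.
At the end, for the whole second after the job is handed in: The washer lies home on the base (underside within 2 mm of it, level within 0.05 rad, centred within 3 mm), its notch around the key (within 6.5 mm), the pad pressed down, the washer at rest and let go; nut, bolt and carton within 20 mm of where they stood (all of step 2 and horizontal distance between washer and gauge below 0.003 m and angle between washer's own z axis and vertical below 0.05 rad and value of joint pad above 0.006 m and linear speed of washer below 0.01 m/s and angular speed of washer below 0.1 rad/s and distance of each of nut, bolt, carton from where it was at the start of the episode below 0.02 m); the robot touches nothing.
It fails at once if the washer is lifted more than 7 mm above its starting height (z of washer in the frame of gauge above 0.03 m).
It fails at once if the washer is tipped up by more than 0.2 rad (angle between washer's own z axis and vertical above 0.2 rad).
It fails at once if the ear is squeezed or pushed with more than 18 N (contact force between ear and the fingers above 18 N).
It fails at once if the nut, the bolt or the carton is moved by more than 20 mm or knocked over (distance of any of nut, bolt, carton from where it was at the start of the episode above 0.02 m or angle between any of bolt, nut, carton's own z axis and vertical above 0.5 rad).
It also fails if it takes over 48 s, if anything falls off the work surface, if the arm or the gripper's body presses on something with over 40 N, if the wrist force passes 120 N, or if a joint passes its speed limit or range.

ROBOT

A 6-joint arm with a two-finger parallel gripper is mounted at the origin on the work surface. World frame = base frame: x ahead of the robot, y to its left, z up, the work surface at z = 0. Lengths are in mm, angles in rad, forces in N, time in s.
With the tool pointing down it reaches from about 350 to 875 mm from the base axis. Payload 4.2 kg.
Tool frame: the origin (TCP) lies on the mounting face of the last link; the fingertips stand 173 mm ahead of it and the grasp point (between the pads) lies grip_point_offset ahead of it (grip_point_offset is the distance from the TCP to the grasp point, in mm); z points along the fingers, y is the line along which they close (so a half turn about z gives the same grasp; the last joint's range is limited). The gripper opens to 85 mm and grips with 20 to 120 N. Pads are 22 mm wide; open, the fingers measure 114 mm over their backs; the gripper's body (76 mm by 85 mm) begins 54 mm behind the grasp point. The pads swing forward as they close: fully open they stand 13 mm farther back than shut.
Start: joints at [1.44, 0.385, 0.008, 0, -1.194, -0.259], TCP at [237.469, 578.108, 404.712] pointing down, gripper open.
Joint ranges: [-3.14, 3.14], [-1.21, 2.06], [-1.07, 1.41], [-3.16, 2.05], [-2.99, -0.16], [-3.1, 3.1]. Speed limits (rad/s): [2.79, 2.79, 3.14, 3.14, 3.14, 3.14].

INTERFACE

Orientations are given as a unit quaternion [x, y, z, w].
In Python, from bench import read_state, get_image, job_done, recognise, place_of, grip_point_offset gives the robot as it stands. The module is installed in compiled form; this text tells all that it offers.
- The arm moves only by the tool carry_out, never from a script. Its arguments are lists of equal length, an entry for each row: "slide": the shift along the tool's x, y, z in m, a list of three; "roll": the turn about the tool's z in degrees; "claw": the finger opening in m, from 0 to 0.0854. A call has 1 to 8 rows; each row is the pose to reach, as a shift and turn from the pose commanded when the call began, along the tool's axes at that moment; what a row does not reach only later rows make up. A row lasts 1/8 s, in which the tool goes at most 62.5 mm and 10.7 degrees, less where a joint would pass 70% of its speed; a pose out of reach is approached as far as the arm can. A call with a gripper value outside its range is refused whole. The fingers move at their own pace and stop on an object; the grip force is fixed at half the most. Time passes only in rows, so rows that repeat a pose let the fingers close. It gives the time, the measured TCP pose, the force, the opening and the grip force at its end, in the units of the state.
- read_state(): the state, without advancing time (a new reading comes with each control period).
- get_image(name): name is "scene" or "top"; returns a dict with "img" (400x640x3 uint8, red, green, blue), "z_map" (400x640 float32, mm along the optical axis (not along the pixel's ray), 0 where there is no reading), "mtx" (3x3 intrinsics, pixels), "k1" (the pictures are not rectified: a ray, as slopes to the right and down, at radius r is drawn at 1 + k1 r^2 times it, then the intrinsics apply), "world_from_camera" (4x4, takes a point from camera to world coordinates). Camera axes: x right, y up, looking along -z (the intrinsics and any distortion apply to the point x, -y, -z); pixel columns grow to the right and rows downward; lengths in mm; the calibration is good to about 2 mm. A picture is of the moment at which its call begins.
- job_done(): hands the job in; it is judged then, once.
Trained networks look in a picture, given as the dict that the camera call returned (one of the last four; its "shot" number tells which), for a name from the list of things; names that differ only in an ending like _2 or _b are one class to them, and where a whole thing is asked for, a point or a joint stands for the part that bears it (a point fixed in the world has none). Each returns a list of dicts, best first, with "conf" (0 to 1); they miss things now and then, are a little off and sometimes report something else, mostly with a low value. They report only what shows in the picture. A call takes as long as a camera call. They do not tell look-alikes from the thing itself.
- recognise(picture, thing): "at" ([column, row] in pixels, amid what is visible of it).
- place_of(picture, thing): "at" ([column, row] in pixels: a listed point, or the origin of a listed thing).
The state is a dict: "clock": time; "joints": joint angles; "joint_vel": joint speeds; "joint_efforts": joint torques, N m; "position": TCP position; "ee_rot": TCP orientation; "contact_force": force on the tool from outside, world axes, zero at the start; "wrist_torque": the same for the moment, N m; "gripper_width": finger opening in mm; "grasp_force": force on a finger pad.
Only numpy, scipy, OpenCV 4.12 (cv2) and the standard library are available. Lean on these libraries where they do the work, as an engineer would, in place of code of your own. Each camera call takes 0.05 s, during which the arm holds its last target. There are 200 camera calls.

## Working session

There is one attempt and no reset: what is moved stays moved. The work goes in short steps, Python scripts to look and compute and a tool call to move; the robot and the scene stay as the last step left them, time stands still between calls to the robot, and variables do not carry over. Pictures are saved under pics/ and viewed, at most 10 in all, crops included, and the job is handed in when it is done.

Besides the shell and the picture viewer there is one more tool, called after "Emit:" by a JSON object that holds its "op" and its "data". carry_out: Moves the arm, as the interface text tells. Its arguments: {"type":"object","properties":{"slide":{"type":"array"},"roll":{"type":"array"},"claw":{"type":"array"}},"required":["slide","roll","claw"]}

```bash
mkdir -p pics
cat > h.py <<'E'
import numpy as np, cv2
from bench import *
def ray(p,u,v):
    K=p["mtx"];d=np.array([(u-K[0][2])/K[0][0],(v-K[1][2])/K[1][1]]);s=d.copy()
    for _ in range(20): s=d/(1+p["k1"]*(s@s))
    return np.array([s[0],-s[1],-1.])
def at_z(p,u,v,z):
    T=np.array(p["world_from_camera"]);r=T[:3,:3]@ray(p,u,v);o=T[:3,3]
    return o+r*(z-o[2])/r[2]
def at_d(p,u,v):
    T=np.array(p["world_from_camera"]);d=p["z_map"][int(round(v)),int(round(u))]
    return T[:3,:3]@(ray(p,u,v)*d)+T[:3,3]
def save(p,n): cv2.imwrite("pics/"+n,p["img"][:,:,::-1])
E
python3 - <<'E'
from h import *
print(grip_point_offset, read_state())
for n in("top","scene"):
    p=get_image(n);save(p,n+"1.png")
    print(n,np.array(p["world_from_camera"])[:3,3])
    for t,z in(("gauge",0),("washer",23),("ear",29),("notch",29),("key_tip",21),("nut",0),("bolt",0),("carton",0)):
        for d in place_of(p,t)[:3]:
            print(t,round(d["conf"],2),np.round(d["at"]),np.round(at_z(p,*d["at"],z),1))
E
```

```text
154.70000000000002 {'clock': 0.0, 'joints': array([ 1.43959326e+00,  3.85579550e-01,  6.63280863e-03, -5.05974388e-04,
       -1.19401530e+00, -2.58577181e-01]), 'joint_vel': array([-2.84613091e-04, -1.45824558e-03,  1.56379384e-03,  4.91592272e-04,
       -4.88994495e-05, -3.19341983e-04]), 'joint_efforts': array([ 1.73116982e-04, -3.92287517e+01,  1.88400292e+01,  4.18625146e+00,
       -4.70544372e-03, -2.84542480e-06]), 'position': array([237.39235307, 577.94292436, 403.60898533]), 'ee_rot': array([ 9.81050272e-01, -1.93750190e-01, -1.65746059e-04,  1.09562758e-03]), 'contact_force': array([ 0.55288369, -0.21437726,  0.21600459]), 'wrist_torque': array([ 0.01421471,  0.0470075 , -0.00131968]), 'grasp_force': 0.0, 'gripper_width': 85.39530975849536}
top [517.33708651  15.76890408 777.84203768]
gauge 0.8 [296. 201.] [589.9  51.3   0. ]
gauge 0.77 [198. 121.] [758.6 269.8   0. ]
gauge 0.41 [462. 231.] [ 535.8 -305.1    0. ]
washer 0.7 [391. 200.] [ 594.2 -147.9   23. ]
washer 0.7 [268. 306.] [372.5  98.7  23. ]
washer 0.59 [294. 200.] [588.5  54.5  23. ]
ear 0.51 [284. 184.] [621.5 
[... 618 characters left out ...]
.]
gauge 0.67 [446. 206.] [742.8 283.8   0. ]
washer 0.68 [334. 206.] [585.1  59.3  23. ]
washer 0.67 [263. 261.] [ 614.9 -157.3   23. ]
washer 0.63 [293. 164.] [401.4  81.1  23. ]
ear 0.63 [351. 210.] [625.6  76.7  29. ]
ear 0.55 [282. 155.] [355.7  76.9  29. ]
ear 0.53 [278. 248.] [ 611.5 -116.5   29. ]
notch 0.78 [308. 200.] [537.8  21.7  29. ]
notch 0.72 [308. 167.] [441.9  99.1  29. ]
notch 0.58 [239. 276.] [ 622.1 -217.4   29. ]
key_tip 0.61 [449. 220.] [785.8 232.1  21. ]
key_tip 0.59 [332. 221.] [620.2  25.4  21. ]
nut 0.95 [184. 280.] [ 536.9 -300.     0. ]
bolt 0.82 [408. 172.] [596.3 310.5   0. ]
bolt 0.28 [402. 268.] [798.8  61.8   0. ]
carton 0.61 [404. 268.] [801.4  64.4  -0. ]
```

Run:
```python
from h import *
p=get_image("top");c=p["img"][130:270,220:380,::-1]
cv2.imwrite("pics/a.png",cv2.resize(c,None,fx=5,fy=4.2,interpolation=2)[:600,:800])
# points tall
g=[]
for v in range(140,270):
    for u in range(230,370):
        if p["z_map"][v,u]>0:
            q=at_d(p,u,v)
            if 21<q[2]<70 and np.hypot(q[0]-590,q[1]-50)<100: g.append(q)
g=np.array(g)
for lo,hi in((26,33),(38,60)):
    s=g[(g[:,2]>lo)&(g[:,2]<hi)]
    print(lo,len(s),s.mean(0),s[:,2].mean()); 
    if len(s)>2:print(s.min(0),s.max(0), cv2.minEnclosingCircle(s[:,:2].astype(np.float32)))
```

```text
26 2529 [588.71580877  52.87944329  29.67150875] 29.671508749000967
[528.76527829  -6.37199294  26.05276167] [647.32810942 112.07118062  32.98915632] ((592.8392333984375, 47.90668869018555), 67.05294036865234)
38 32 [623.69273122  77.22715424  49.26419577] 49.26419577121467
[614.85706156  70.23357404  41.32445381] [633.10471954  84.37793017  53.02685668] ((624.1401977539062, 77.46834564208984), 9.907049179077148)
```

View pics/top1.png

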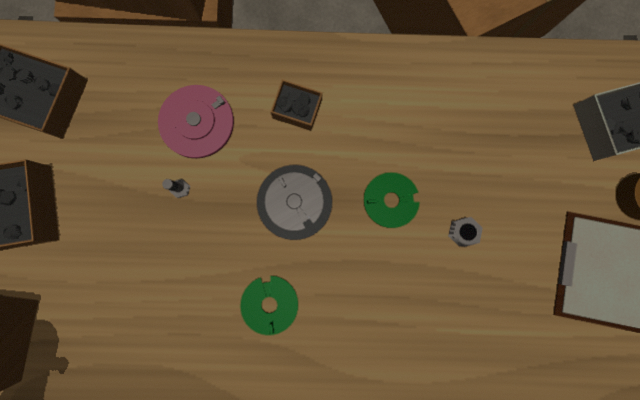

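View pics/a.png

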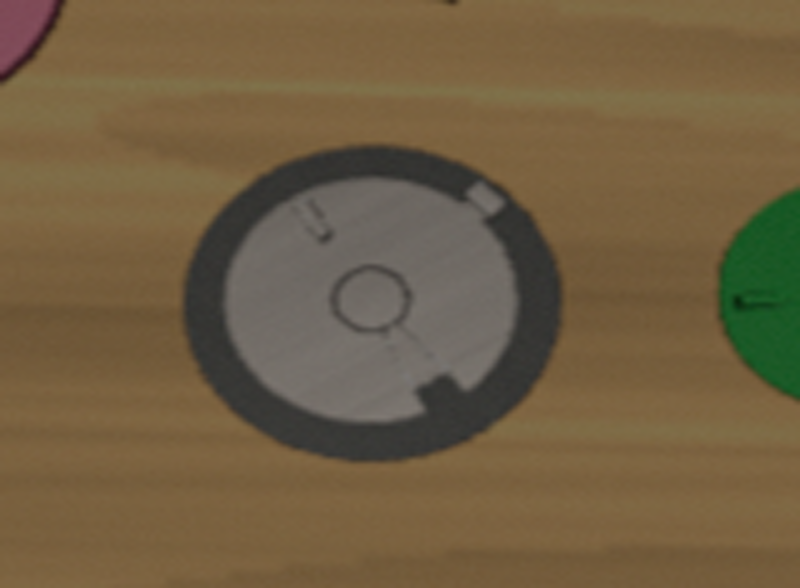

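The grey gauge is the real one: spindle at about (294,201), key block (317,177), notch (308,224), and ear (285,185). The notch must turn about +105° counter-clockwise. I'll straddle the ear with open fingers, tool x pointing inward, starting by moving above it.

Emit:
{"op": "carry_out", "data": {"slide": [[0.06,0.035,0],[0.11,0.063,0],[0.16,0.092,0],[0.21,0.121,0],[0.26,0.15,0],[0.31,0.179,0],[0.36,0.207,0],[0.41,0.236,0]], "roll": [10,20,30,40,50,60,70,80], "claw": [0.03,0.03,0.03,0.03,0.03,0.03,0.03,0.03]}}

```text
clock: 1.95
position: [528.0, 202.5, 405.1]
ee_rot: [-0.625, 0.781, -0.0, 0.0]
contact_force: [0.2, 1.6, 0.0]
gripper_width: 29.7
grasp_force: 0.0
```

```bash
cat >> h.py <<'E'
from scipy.spatial.transform import Rotation as Ro
C=np.array([588.2,53.])
def pose():
    s=read_state();R=Ro.from_quat(s["ee_rot"]).as_matrix()
    return s,s["position"],R,np.degrees(np.arctan2(R[1,0],R[0,0]))
def go(x,y,z,yaw):
    s,p,R,a=pose();print("clock",s["clock"],"pos",p.round(1),"yaw",a.round(1),"F",s["contact_force"].round(1),"w",round(s["gripper_width"],1))
    print("slide",(R.T@(np.array([x,y,z])-p)).round(1),"roll",round((a-yaw+180)%360-180,1))
E
python3 - <<'E'
from h import *
go(624.3,77.9,300,-145.5)
p=get_image("top")
k=at_z(p,317,177.4,29)[:2];c=at_z(p,294.2,201.2,29)[:2]
n=at_z(p,307.8,224.2,29)[:2];print(k,c,n)
f=lambda a:np.degrees(np.arctan2(*(a-C)[::-1]))
print("key",f(k),"notch",f(n),"keyr",np.linalg.norm(k-C))
E
```

```text
clock 1.95 pos [528.  202.5 405.1] yaw -102.6 F [0.2 1.6 0. ] w 29.7
slide [ 100.5 -121.2  105.1] roll 42.9
[637.39866175   7.52667419] [586.27909948  53.26294891] [539.66736599  23.73865919]
key -42.74657777185216 notch -148.9133454564 keyr 66.99501233302747
```

Emit:
{"op": "carry_out", "data": {"slide": [[0.03,-0.036,0],[0.06,-0.073,0.0],[0.09,-0.108,0.03],[0.1005,-0.121,0.07],[0.1005,-0.121,0.105],[0.1005,-0.121,0.13],[0.1005,-0.121,0.14],[0.1005,-0.121,0.14]], "roll": [10,20,30,40,43,43,43,43], "claw": [0.03,0.03,0.03,0.03,0.03,0.03,0.03,0.03]}}

```text
clock: 3.0
position: [623.9, 80.1, 264.6]
ee_rot: [-0.298, 0.955, -0.0, -0.0]
contact_force: [-0.9, -0.2, 0.7]
gripper_width: 29.8
grasp_force: 0.0
```

Run:
```python
from h import *
go(624.3,77.9,206,-145.5)
p=get_image("top");q=get_image("scene")
a=cv2.resize(p["img"][150:250,240:360,::-1],(400,400));b=cv2.resize(q["img"][130:260,270:400,::-1],(400,400))
cv2.imwrite("pics/b.png",np.hstack([a,b]))
```

```text
clock 3.0 pos [623.9  80.1 264.6] yaw -145.3 F [-0.9 -0.2  0.7] w 29.8
slide [ 0.9 -2.1 58.6] roll 0.2
```

View pics/b.png

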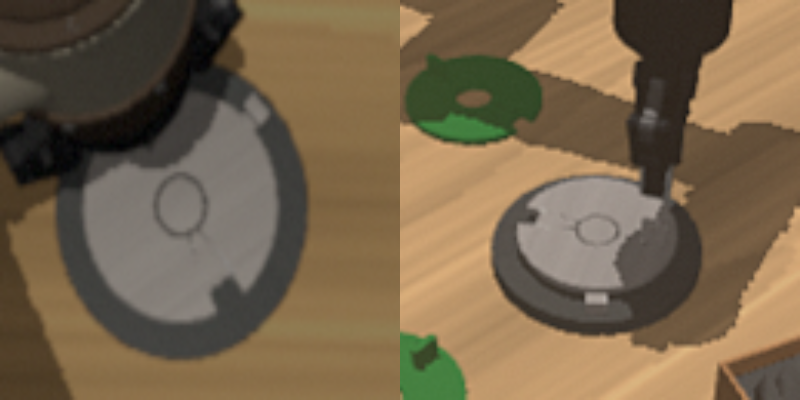

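The gripper stands above the ear and the notch is unchanged (left view, about (228,295)). Next I descend with fingers on both sides of the ear.

Emit:
{"op": "carry_out", "data": {"slide": [[0.0,-0.001,0.012],[0.0,-0.001,0.024],[0.0,-0.001,0.036],[0.0,-0.001,0.046],[0.0,-0.001,0.054],[0.0,-0.001,0.057],[0.0,-0.001,0.057],[0.0,-0.001,0.057]], "roll": [0,0,0,0,0,0,0,0], "claw": [0.03,0.03,0.03,0.03,0.03,0.03,0.03,0.03]}}

```text
clock: 4.1
position: [624.5, 79.2, 208.2]
ee_rot: [-0.298, 0.955, -0.0, 0.001]
contact_force: [0.3, 0.2, 0.2]
gripper_width: 30.0
grasp_force: 0.0
```

```bash
cat >> h.py <<'E'
def arc(a0,a1,n,r=44,lead=0):
    # rows from commanded pose ~ measured: TCP on circle at angle a (deg), tool x inward
    s,p,R,y=pose();print("clock",s["clock"],p.round(1),y.round(1),s["contact_force"].round(1),"ang",np.degrees(np.arctan2(*(p[:2]-C)[::-1])).round(1),"r",np.linalg.norm(p[:2]-C).round(1))
    for a in np.linspace(a0,a1,n+1)[1:]:
        t=np.r_[C+r*np.array([np.cos(np.radians(a)),np.sin(np.radians(a))]),p[2]]
        print((R.T@(t-p)).round(1)[:2],round((y-(a-180)+180)%360-180,1))
E
python3 - <<'E'
from h import *
arc(35,63,8)
E
```

```text
clock 4.1 [624.5  79.2 208.2] -145.3 [0.3 0.2 0.2] ang 35.8 r 44.8
[0.9 2. ] -3.8
[1.2 4.7] -7.3
[1.6 7.4] -10.8
[ 2.2 10. ] -14.3
[ 2.9 12.6] -17.8
[ 3.8 15.1] -21.3
[ 4.9 17.6] -24.8
[ 6.1 20. ] -28.3
```

Emit:
{"op": "carry_out", "data": {"slide": [[0.001,0.002,0],[0.0012,0.0047,0],[0.0016,0.0074,0],[0.0022,0.01,0],[0.0029,0.0126,0],[0.0038,0.0151,0],[0.0049,0.0176,0],[0.0061,0.02,0]], "roll": [-3.8,-7.3,-10.8,-14.3,-17.8,-21.3,-24.8,-28.3], "claw": [0.03,0.03,0.03,0.03,0.03,0.03,0.03,0.03]}}

```text
clock: 5.1
position: [608.2, 92.2, 208.3]
ee_rot: [-0.523, 0.852, -0.0, 0.001]
contact_force: [0.1, -1.1, -1.0]
gripper_width: 29.9
grasp_force: 0.5
```

Run:
```python
from h import *
arc(63,91,8)
```

```text
clock 5.1 [608.2  92.2 208.3] -116.9 [ 0.1 -1.1 -1. ] ang 62.9 r 44.0
[0.1 2.7] -3.4
[0.4 5.4] -6.9
[0.8 8.1] -10.4
[ 1.3 10.7] -13.9
[ 2.1 13.3] -17.4
[ 2.9 15.8] -20.9
[ 4.  18.3] -24.4
[ 5.2 20.7] -27.9
```

Emit:
{"op": "carry_out", "data": {"slide": [[0.0001,0.0027,0],[0.0004,0.0054,0],[0.0008,0.0081,0],[0.0013,0.0107,0],[0.0021,0.0133,0],[0.0029,0.0158,0],[0.004,0.0183,0],[0.0052,0.0207,0]], "roll": [-3.5,-7,-10.5,-14,-17.5,-21,-24.5,-28], "claw": [0.03,0.03,0.03,0.03,0.03,0.03,0.03,0.03]}}

```text
clock: 6.1
position: [587.8, 97.4, 208.6]
ee_rot: [0.714, -0.7, 0.001, -0.002]
contact_force: [1.6, 0.3, 1.1]
gripper_width: 29.7
grasp_force: 0.7
```

Run:
```python
from h import *
arc(91,119,8)
p=get_image("top");q=get_image("scene")
a=cv2.resize(p["img"][150:250,240:360,::-1],(400,400));b=cv2.resize(q["img"][130:260,270:400,::-1],(400,400))
cv2.imwrite("pics/c.png",np.hstack([a,b]))
```

```text
clock 6.1 [587.8  97.4 208.6] -88.9 [1.6 0.3 1.1] ang 90.5 r 44.4
[0.4 3.1] -3.4
[0.7 5.8] -6.9
[1.1 8.4] -10.4
[ 1.7 11. ] -13.9
[ 2.4 13.6] -17.4
[ 3.3 16.2] -20.9
[ 4.3 18.6] -24.4
[ 5.5 21.1] -27.9
```

View pics/c.png

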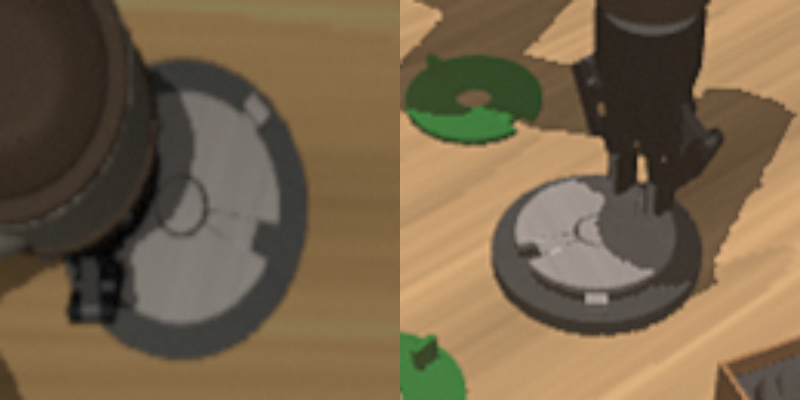

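It is turning as expected: the notch is at (267,240) in the left view, about 65° short of the key. Continuing.

Emit:
{"op": "carry_out", "data": {"slide": [[0.0004,0.003,0],[0.0007,0.0058,0],[0.0011,0.0084,0],[0.0017,0.011,0],[0.0024,0.0136,0],[0.0033,0.0162,0],[0.0043,0.0186,0],[0.0055,0.0211,0]], "roll": [-3.5,-7,-10.5,-14,-17.5,-21,-24.5,-28], "claw": [0.03,0.03,0.03,0.03,0.03,0.03,0.03,0.03]}}

```text
clock: 7.2
position: [566.7, 91.5, 208.4]
ee_rot: [0.862, -0.507, 0.001, -0.001]
contact_force: [1.1, 1.8, 0.2]
gripper_width: 29.8
grasp_force: 0.8
```

Run:
```python
from h import *
arc(119,143,8)
```

```text
clock 7.2 [566.7  91.5 208.4] -61.0 [1.1 1.8 0.2] ang 119.2 r 44.1
[0.2 2.2] -3.0
[0.4 4.5] -6.0
[0.7 6.7] -9.0
[1.1 9. ] -12.0
[ 1.6 11.2] -15.0
[ 2.3 13.5] -18.0
[ 3.  15.6] -21.0
[ 3.9 17.8] -24.0
```

Emit:
{"op": "carry_out", "data": {"slide": [[0.0002,0.0022,0],[0.0004,0.0045,0],[0.0007,0.0067,0],[0.0011,0.009,0],[0.0016,0.0112,0],[0.0023,0.0135,0],[0.003,0.0156,0],[0.0039,0.0178,0]], "roll": [-3,-6,-9,-12,-15,-18,-21,-24], "claw": [0.03,0.03,0.03,0.03,0.03,0.03,0.03,0.03]}}

```text
clock: 8.2
position: [552.8, 79.4, 208.3]
ee_rot: [0.948, -0.317, 0.001, -0.001]
contact_force: [0.4, 2.0, 0.9]
gripper_width: 30.1
grasp_force: 0.7
```

Run:
```python
from h import *
arc(143,151,4)
p=get_image("top");q=get_image("scene")
for im in(p,q):
    for t,z in(("notch",29),("key_tip",21)):
        for d in place_of(im,t)[:3]:
            w=at_z(im,*d["at"],z)[:2]
            if np.linalg.norm(w-C)<80: print(t,round(d["conf"],2),w.round(1),np.degrees(np.arctan2(*(w-C)[::-1])).round(1))
a=cv2.resize(p["img"][160:225,265:345,::-1],(480,390),interpolation=2);b=cv2.resize(q["img"][180:240,300:350,::-1],(320,390),interpolation=2)
cv2.imwrite("pics/d.png",np.hstack([a,b]))
```

```text
clock 8.2 [552.8  79.4 208.3] -37.0 [0.4 2.  0.9] ang 143.4 r 44.2
[0.2 1.3] -2.0
[0.3 2.8] -4.0
[0.4 4.3] -6.0
[0.6 5.8] -8.0
notch 0.6 [619.5  10.1] -53.9
key_tip 0.92 [623.6  15.2] -46.9
notch 0.85 [620.7  17.4] -47.6
key_tip 0.75 [624.9  23.8] -38.6
```

View pics/d.png

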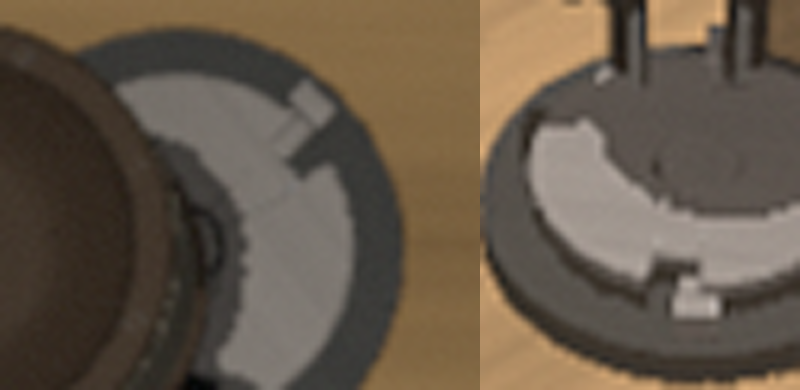

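The notch is now just clockwise of the key block: notch about (318,160), block (312,103) in the left view. It has about 8° to go, by both cameras.

Emit:
{"op": "carry_out", "data": {"slide": [[0.0001,0.0008,0],[0.0002,0.0016,0],[0.0002,0.0024,0],[0.0003,0.0032,0],[0.0004,0.004,0],[0.0005,0.0048,0],[0.0006,0.0055,0],[0.0006,0.0055,0]], "roll": [-1,-2,-3,-4,-5,-6,-7,-7], "claw": [0.03,0.03,0.03,0.03,0.03,0.03,0.03,0.03]}}

```text
clock: 9.5
position: [549.5, 74.1, 207.6]
ee_rot: [0.966, -0.259, -0.0, 0.0]
contact_force: [0.0, 0.4, -0.2]
gripper_width: 30.2
grasp_force: 0.0
```

Run:
```python
from h import *
arc(151,155,2)
p=get_image("top");q=get_image("scene")
for im in(p,q):
    for t,z in(("notch",29),("key_tip",21)):
        for d in place_of(im,t)[:3]:
            w=at_z(im,*d["at"],z)[:2]
            if np.linalg.norm(w-C)<80: print(t,round(d["conf"],2),w.round(1),np.degrees(np.arctan2(*(w-C)[::-1])).round(1))
a=cv2.resize(p["img"][165:205,295:335,::-1],(400,400),interpolation=2);b=cv2.resize(q["img"][200:240,310:350,::-1],(400,400),interpolation=2)
cv2.imwrite("pics/e.png",np.hstack([a,b]))
```

```text
clock 9.5 [549.5  74.1 207.6] -30.0 [ 0.   0.4 -0.2] ang 151.4 r 44.1
[0.1 1.2] -3.0
[0.2 2.8] -5.0
notch 0.68 [626.2  15.3] -44.7
key_tip 0.55 [620.8  14.5] -49.7
notch 0.89 [623.7  24.8] -38.4
key_tip 0.86 [629.2  28.5] -30.8
key_tip 0.52 [585.4  65.6] 102.5
```

View pics/e.png

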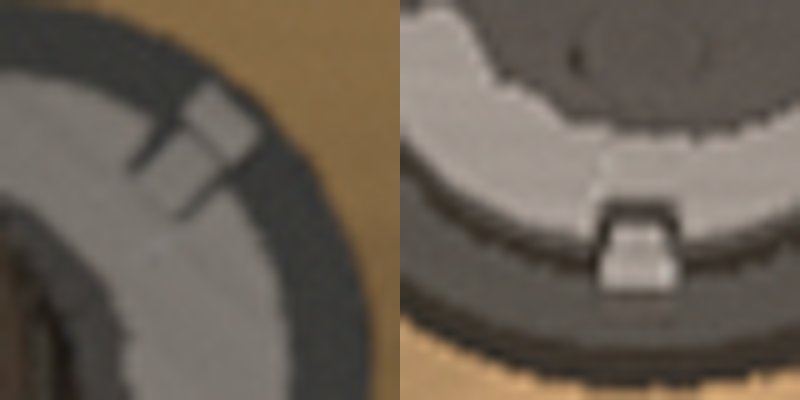

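The notch looks centred on the key in both views (key at (180,175) left and (638,255) right). I'll back off from the ear, lift, and move over the spindle with the fingers straddling it.

Emit:
{"op": "carry_out", "data": {"slide": [[0,-0.004,0],[0,-0.008,0],[0,-0.01,-0.002],[0,-0.01,-0.02],[0,-0.01,-0.045],[0.02,-0.005,-0.045],[0.044,0.001,-0.045],[0.044,0.001,-0.045]], "roll": [0,0,0,0,0,0,0,0], "claw": [0.03,0.03,0.03,0.03,0.03,0.042,0.042,0.042]}}

```text
clock: 10.8
position: [588.2, 50.1, 251.8]
ee_rot: [0.966, -0.26, -0.0, 0.0]
contact_force: [0.1, 0.1, -0.6]
gripper_width: 41.9
grasp_force: 0.0
```

Run:
```python
from h import *
go(588,53,208,-42.7)
```

```text
clock 10.8 pos [588.2  50.1 251.8] yaw -30.2 F [ 0.1  0.1 -0.6] w 41.9
slide [-1.6 -2.5 43.8] roll 12.5
```

Emit:
{"op": "carry_out", "data": {"slide": [[-0.001,-0.002,0.0],[-0.001,-0.002,0.01],[-0.001,-0.002,0.02],[-0.001,-0.002,0.03],[-0.001,-0.002,0.036],[-0.001,-0.002,0.04],[-0.001,-0.002,0.042],[-0.001,-0.002,0.044]], "roll": [6,12,12,12,12,12,12,12], "claw": [0.042,0.042,0.042,0.042,0.042,0.042,0.042,0.042]}}

```text
clock: 11.8
position: [587.5, 53.7, 208.9]
ee_rot: [0.934, -0.359, 0.0, -0.0]
contact_force: [-0.3, 0.1, 0.7]
gripper_width: 42.1
grasp_force: 0.0
```

Emit:
{"op": "carry_out", "data": {"slide": [[0,0,0.0005],[0,0,0.001],[0,0,0.0015],[0,0,0.002],[0,0,0.0025],[0,0,0.003],[0,0,0.0035],[0,0,0.004]], "roll": [0,0,0,0,0,0,0,0], "claw": [0.042,0.042,0.042,0.042,0.042,0.042,0.042,0.042]}}

```text
clock: 12.8
position: [587.4, 53.6, 204.7]
ee_rot: [0.933, -0.359, -0.0, 0.0]
contact_force: [0.5, 0.3, 0.6]
gripper_width: 41.8
grasp_force: 0.0
```

Run:
```python
from h import *
go(588,53,192,-42.7)
```

```text
clock 12.8 pos [587.4  53.6 204.7] yaw -42.0 F [0.5 0.3 0.6] w 41.8
slide [ 0.9  0.  12.7] roll 0.7
```

Emit:
{"op": "carry_out", "data": {"slide": [[0,0,0.0007],[0,0,0.0015],[0,0,0.0022],[0,0,0.003],[0,0,0.0037],[0,0,0.0045],[0,0,0.0052],[0,0,0.006]], "roll": [0,0,0,0,0,0,0,0], "claw": [0.042,0.042,0.042,0.042,0.042,0.042,0.042,0.042]}}

```text
clock: 13.8
position: [587.4, 53.7, 199.5]
ee_rot: [0.934, -0.358, 0.0, 0.0]
contact_force: [-2.0, 0.5, 6.4]
gripper_width: 42.0
grasp_force: 3.1
```

Emit:
{"op": "carry_out", "data": {"slide": [[0,0,0.0005],[0,0,0.001],[0,0,0.0015],[0,0,0.002],[0,0,0.0025],[0,0,0.003],[0,0,0.0035],[0,0,0.004]], "roll": [0,0,0,0,0,0,0,0], "claw": [0.042,0.042,0.042,0.042,0.042,0.042,0.042,0.042]}}

```text
clock: 14.8
position: [587.3, 53.7, 196.3]
ee_rot: [0.934, -0.358, 0.0, 0.0]
contact_force: [-3.1, 0.6, 10.4]
gripper_width: 41.9
grasp_force: 4.8
```

Emit:
{"op": "carry_out", "data": {"slide": [[0,0,0.0005],[0,0,0.001],[0,0,0.0015],[0,0,0.002],[0,0,0.0025],[0,0,0.003],[0,0,0.0035],[0,0,0.004]], "roll": [0,0,0,0,0,0,0,0], "claw": [0.042,0.042,0.042,0.042,0.042,0.042,0.042,0.042]}}

```text
clock: 15.8
position: [587.2, 53.9, 192.8]
ee_rot: [0.934, -0.358, 0.0, 0.0]
contact_force: [-6.2, 1.8, 13.5]
gripper_width: 41.8
grasp_force: 7.2
```

Emit:
{"op": "carry_out", "data": {"slide": [[0,0,0.0005],[0,0,0.001],[0,0,0.0015],[0,0,0.002]], "roll": [0,0,0,0], "claw": [0.042,0.042,0.042,0.042]}}

```text
clock: 16.3
position: [587.2, 54.0, 192.6]
ee_rot: [0.934, -0.358, 0.0, 0.0]
contact_force: [-9.8, 1.0, 24.5]
gripper_width: 42.3
grasp_force: 12.4
```

It has bottomed out: the force rises with no more travel. A little more press and a hold, then retreat straight up.

Emit:
{"op": "carry_out", "data": {"slide": [[0,0,0.0008],[0,0,0.0012],[0,0,0.0012],[0,0,0.0012]], "roll": [0,0,0,0], "claw": [0.042,0.042,0.042,0.042]}}

```text
clock: 16.8
position: [587.2, 54.0, 192.6]
ee_rot: [0.934, -0.358, 0.001, 0.0]
contact_force: [-10.2, 2.0, 28.5]
gripper_width: 41.9
grasp_force: 14.4
```

Emit:
{"op": "carry_out", "data": {"slide": [[0,0,-0.003],[0,0,-0.008],[0,0,-0.02],[0,0,-0.06],[0,0,-0.12],[-0.05,0,-0.16],[-0.1,0,-0.16],[-0.15,0,-0.16]], "roll": [0,0,0,0,0,0,0,0], "claw": [0.042,0.042,0.042,0.042,0.042,0.042,0.042,0.042]}}

```text
clock: 17.8
position: [474.9, 154.7, 348.6]
ee_rot: [0.933, -0.359, 0.001, -0.001]
contact_force: [0.2, 1.6, 0.1]
gripper_width: 41.6
grasp_force: 0.0
```

Run:
```python
from h import *
go(588,53,192,-42.7)
p=get_image("top");q=get_image("scene")
for im in(p,q):
    zs=[at_d(im,u,v) for v in range(150,250) for u in range(250,380) if im["z_map"][v,u]>0]
    zs=np.array(zs);r=np.hypot(*(zs[:,:2]-C).T)
    for lo,hi in((0,12),(20,32),(63,66)): 
        m=(r>lo)&(r<hi)
        if m.any(): print(lo,hi,m.sum(),np.median(zs[m,2]).round(1))
a=cv2.resize(p["img"][160:240,260:340,::-1],(400,400),interpolation=2);b=cv2.resize(q["img"][180:260,300:380,::-1],(400,400),interpolation=2)
cv2.imwrite("pics/f.png",np.hstack([a,b]))
```

```text
clock 17.8 pos [474.9 154.7 348.6] yaw -42.1 F [0.2 1.6 0.1] w 41.6
slide [1.521e+02 1.000e-01 1.567e+02] roll 0.6
0 12 106 29.5
20 32 439 21.8
63 66 272 16.0
0 12 76 29.1
20 32 229 21.5
63 66 114 15.5
```

View pics/f.png

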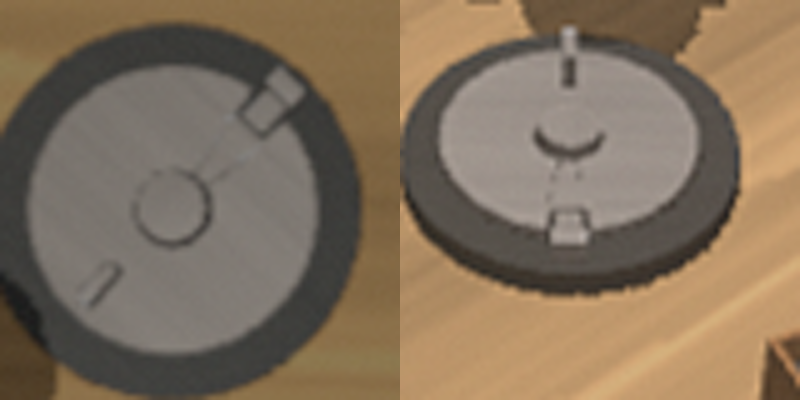

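The washer is home: its top is about 6 mm above the base, the spindle is proud of it, and the notch sits around the key at (270,105) in the left view. The gripper is clear, so I'm handing in.

```bash
python3 -c "
from bench import *
print(job_done())"
```

```text
the job is handed in; nothing more can be done
None
```

I turned the washer until its notch stood over the key, pressed it fully home on the base, let go and handed the job in at about 18 s; no verdict came back, and the arm never went near the nut, bolt or carton.

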